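# Set up the portable screen on its kickstand and steady it

### The arm

A 7-joint arm with a two-finger parallel gripper is mounted at the origin on a cart in front of the work surface, level with it; the furniture and walls round the work are solid. World frame = base frame: x ahead of the robot, y to its left, z up, the work surface at z = 0. Lengths are in mm, angles in degrees, forces in N, time in s.
With the tool pointing down it reaches from about 425 to 925 mm from the base axis. Payload 6.8 kg.
Tool frame: the origin (TCP) lies between the finger pads, 19 mm behind the fingertips; this is the grasp point; z points along the fingers, y is the line along which they close (so a half turn about z gives the same grasp; the last joint's range is limited). The gripper opens to 85 mm and grips with 20 to 120 N. Pads are 22 mm wide; open, the fingers measure 114 mm over their backs; the gripper's body (76 mm by 85 mm) begins 54 mm behind the grasp point. The pads swing forward as they close: fully open they stand 13 mm farther back than shut.
Start: joints at [68.004, 27.33, 1.283, 89.118, -0.659, 63.558, -4.761], TCP at [183.822, -649.505, 250.008] pointing down, gripper open.
Joint ranges: [-169.35, 169.35], [-19.33, 120.38], [-80.79, 83.38], [13.8, 139.57], [-78.32, 258.32], [9.67, 109.79], [-169.56, 169.56]. Speed limits (degrees/s): [136.94, 136.94, 180, 180, 180, 180, 180].

### API

Orientations are given as a 3x3 rotation matrix whose columns are the frame's x, y, z axes.
In Python, from rig import robot, fingers, vision, order gives the robot as it stands. Calls block until the motion is done:
- robot.movep(position, orientation): joint-space move of the TCP to a pose.
- robot.servo_line(position, rot=None, vel=150, guard=None): straight line of the TCP; rot=None keeps the orientation; vel is the mean speed in mm/s. With guard (N) it stops when the force on the tool has changed by that much, and returns True; else False.
- robot.move_j(angles): joint-space move.
- fingers.gripper_open() and fingers.close_gripper(force=None): open the fingers fully, or close them until they stop; force is the grip in N (None keeps the last).
- robot.dwell(seconds).
- robot.inverse_kinematics(position, orientation): joint angles nearest the present ones, or None.
- robot.get_state(): the state.
- vision.read_camera(name): name is "side" or "top" or "wrist"; returns the picture (400x640x3 uint8, red, green, blue); there is no depth.
- vision.calibration(name): a dict with "fx", "fy", "cx", "cy" (pixels), "position" and "rotation" of the camera in the world. Camera axes: x right, y up, looking along -z (the intrinsics and any distortion apply to the point x, -y, -z); pixel columns grow to the right and rows downward; lengths in mm; the calibration is good to about 2 mm. A picture is of the moment at which its call begins: read the wrist's pose just before it. calibration takes no time and is no camera call; for the wrist camera it gives the pose at the moment of the call.
A pose or a line that the arm cannot do raises robot.IKError and nothing moves.
- order.job_done(): hands the job in; it is judged then, once.
The state is a dict: "time": time; "joints": joint angles; "joint_vel": joint speeds; "effort": joint torques, N m; "eef_pos": TCP position; "tcp_rot": TCP orientation; "wrist_force": force on the tool from outside, world axes, zero at the start; "ft_torque": the same for the moment, N m; "finger_gap": finger opening in mm; "gripper_force": force on a finger pad.
Only numpy, scipy, OpenCV 4.12 (cv2) and the standard library are available. Lean on these libraries where they do the work, as an engineer would, in place of code of your own. Each camera call takes 0.05 s, during which the arm holds its last target. There are 200 camera calls.

### The job

Set up the portable screen that is leaning against the letter rack with its back to you: flip its kickstand out and down until it goes over centre and rests against its stop, then stand the screen up on its lower edge and kickstand, clear of the rack. Finish while still holding the screen by its top edge - do not let go, because I am about to push a plug into its side and it would tip over. Leave the other things on the desk where they are and do not knock the screen over.

Things in the scene. Friction and masses are not known exactly. Their poses are not given: they have to be found in the camera images.
- screen: portable screen, aluminium slab 220 mm wide (its y), 165 high (its z), 12 thick (its x), 0.6 to 1 kg; origin mid-width, mid-thickness at its lower edge; +x out of the black display, -x out of the back with the kickstand. It starts standing on its rubber-edged lower side, display leaning on the rack: top tilted 25 degrees away from the robot, back towards the robot
- screen_top (a point): middle of the screen's top edge, 165 mm from the origin along its z. Once the screen stands on lower edge and open kickstand, it leans 8 degrees the other way, towards the kickstand and the robot
- hub (a point): kickstand hinge axis, parallel to the screen's y, on the hub in the middle of the back: 60 mm above the lower edge, 16 mm behind the back face (screen frame -22, 0, 60 mm)
- foot (a point): centre of the kickstand's rubber foot, a cylinder 14 mm in diameter, 24 mm long along the screen's y (grip it by its two ends), 95.5 mm from the hinge axis, on an 18 x 5 mm steel leg. Folded, it is 26 mm behind the back face and 10 mm lower than the top edge (screen frame -32, 0, 155 mm); open, at screen frame -109, 0, 22 mm
- kickstand (a joint): kickstand angle in rad: 0 folded up along the back, growing as the foot swings away from the back (towards the robot) and down; 1.88 = open stop. A hub spring goes over centre at 0.45: below, it pulls the leg back to folded (at most 0.07 N m); above, it drives the leg to the open stop and keeps it there (0.11 N m at the stop)
- letter_rack: dark steel letter rack with some mail, fixed, 90 mm deep (x), 190 mm wide (y); origin under its centre; three upright dividers 98, 108 and 118 mm high at x = -40, 0, +40 mm, the lowest one next to the screen; its x points away from the robot
- mug: cream mug, 95 mm high, bystander; origin under its centre
- mouse: black computer mouse, 64 x 110 x 39 mm, bystander; origin under its centre
- pen: blue ball pen, 143 mm long, lying on the desk, bystander; origin under its centre
- power_bank: white power bank, 135 x 68 x 15 mm, bystander; origin under its centre
- earbuds: white earbud case, 48 x 62 x 24 mm, bystander; origin under its centre

How it is judged (in metres and radians):
On the way, in this order (a step that is already met when the one before it is completed fails the run):
1. the kickstand is over centre and against its open stop (value of joint kickstand above 1.75 rad), for 0.2 s.
2. the screen stands upright on its lower edge with the kickstand's foot on the desk (angle between screen's own z axis and vertical below 0.26 rad and height (world z) of foot below 0.015 m and value of joint kickstand above 1.65 rad), for 0.2 s.
At the end, for the whole second after the job is handed in: Kickstand over centre and open (above 1.65 of 1.88 rad); screen within 15 degrees of upright, level within 5, at rest on the desk (lower edge within 10 mm, foot centre below 15), off the rack; top edge still between the fingers (over 2 N, TCP 120 to 180 mm up the screen, within 20 of its plane) (all of step 2 and angle between screen's own y axis and vertical between 1.47 and 1.67 rad and height (world z) of screen below 0.01 m and contact force between screen and letter_rack below 0.2 N and contact force between the fingers and screen above 2 N and z of the grasp point in the frame of screen between 0.12 and 0.18 m and x of the grasp point in the frame of screen between -0.02 and 0.02 m and linear speed of screen below 0.03 m/s); the arm keeps its last pose, push and grip.
It fails at once if the screen is knocked over or laid down (angle between screen's own z axis and vertical above 1.2 rad).
It fails at once if a bystander is moved more than 4 cm (distance of any of mug, mouse, pen, power_bank, earbuds from where it was at the start of the episode above 0.04 m).
It also fails if it takes over 51 s, if anything falls off the work surface, if the arm or the gripper's body presses on something with over 40 N, if the wrist force passes 120 N, or if a joint passes its speed limit or range.

## Working session

There is one attempt and no reset: what is moved stays moved. The work goes in short steps, each a Python script; the robot and the scene stay as the last script left them, time stands still between calls to the robot, and variables do not carry over. Pictures are saved under pics/ and viewed, at most 10 in all, crops included, and the job is handed in when it is done.

```bash
mkdir -p pics; ls
python3 - <<'E'
from rig import robot, fingers, vision, order
import cv2
for n in ("side","top"):
    cv2.imwrite(f"pics/{n}0.png",vision.read_camera(n)[:,:,::-1]); c=vision.calibration(n); print(n,c)
s=robot.get_state();print(s['time'],s['tcp_rot'],s['finger_gap'])
E
```

```text
pics
side {'fx': 437.39406925103634, 'fy': 437.39406925103634, 'cx': 321.0112080139835, 'cy': 198.28256011011172, 'position': array([ 425.87026312, 1142.34298264,  618.49182398]), 'rotation': array([[-0.99573383,  0.04073595, -0.08279329],
       [-0.09199675, -0.36900977,  0.92486128],
       [ 0.00712357,  0.92853237,  0.37118309]])}
top {'fx': 507.3100220881959, 'fy': 507.3100220881959, 'cx': 318.27131732716674, 'cy': 188.34539267864335, 'position': array([ 366.06433848,  -68.3322471 , 1567.79692861]), 'rotation': array([[ 0.01069949,  0.99345936, -0.11368391],
       [-0.99972598,  0.01299499,  0.01947011],
       [ 0.02082009,  0.11344444,  0.99332617]])}
0.1 [[ 9.62199455e-01  2.72345104e-01 -5.93752016e-04]
 [ 2.72345712e-01 -9.62198205e-01  1.55832008e-03]
 [-1.46906278e-04 -1.66112055e-03 -9.99998610e-01]] 85.66977263832284
```

View pics/side0.png

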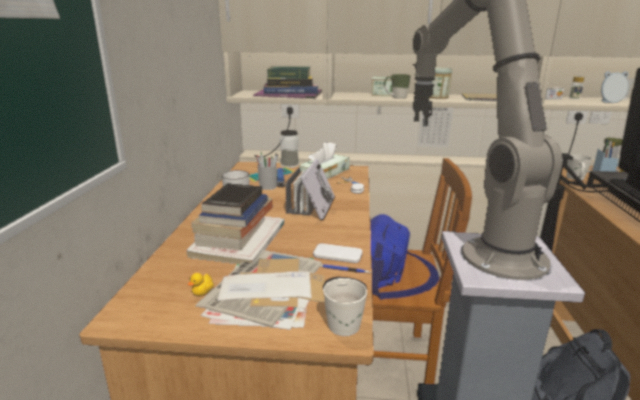

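View pics/top0.png

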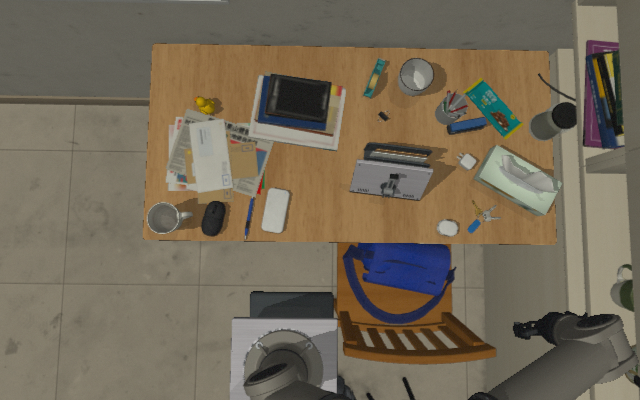

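The top view shows the screen at about (390,180), with its back to the robot and slightly yawed. In the side view it is at about (318,190). I'll zoom in on both.

Run:
```python
import cv2,numpy as np
a=cv2.imread("pics/top0.png")[135:210,340:440]; b=cv2.imread("pics/side0.png")[150:225,275:345+30]
cv2.imwrite("pics/crop0.png",np.vstack([cv2.resize(a,None,fx=4,fy=4,interpolation=2),cv2.resize(b,None,fx=4,fy=4,interpolation=2)]).repeat(1,0))
```

```text
(no output)
```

View pics/crop0.png

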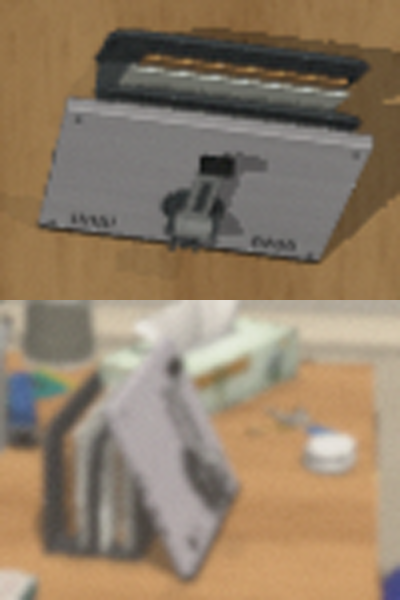

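```bash
cat > h.py <<'E'
import numpy as np
from scipy.spatial.transform import Rotation as R
from scipy.optimize import least_squares
def proj(c,P):
    q=(np.asarray(P)-c['position'])@c['rotation']
    return np.stack([c['cx']+c['fx']*q[...,0]/-q[...,2], c['cy']-c['fy']*q[...,1]/-q[...,2]],-1)
def pose(p):  # x,y,yaw,tilt (deg); lower edge on the desk
    Rm=R.from_euler('ZY',[p[2],p[3]],degrees=True).as_matrix()
    return Rm, np.array([p[0],p[1],6*abs(np.sin(np.radians(p[3])))])
def pt(p,l):
    Rm,o=pose(p); return o+np.asarray(l,float)@Rm.T
def fit(obs,p0):  # obs: list of (calib, local pts, pixels, weight)
    f=lambda p: np.concatenate([((proj(c,pt(p,l))-px)*w).ravel() for c,l,px,w in obs])
    r=least_squares(f,p0,loss='soft_l1'); return r.x,f(r.x)
E
python3 - <<'E'
from h import *
from rig import vision
T,S=vision.calibration('top'),vision.calibration('side')
cv=lambda a,o:(np.array(a,float)+.5)/4-.5+o
L=[[-6,110,165],[-6,-110,165],[-6,110,0],[-6,-110,0],[-32,0,155]]
pt_=cv([[67,107],[370,149],[38,226],[318,262],[217,164]],[340,135])
ps=cv([[115,108],[168,42],[190,278],[239,188],[174,66]],[275,150])
x,r=fit([(T,L,pt_,1),(S,L,ps,1)],[600,-200,-8,25])
print(x);print(r.reshape(-1,2).round(1)); print('foot',pt(x,[-32,0,155]),'top',pt(x,[0,0,165]))
x2,_=fit([(T,L,pt_,1)],[600,-200,-8,25]);print(x2)
E
```

```text
[ 530.75576313 -303.71702602   -6.59050783   24.63141398]
[[-0.4 -0.2]
 [ 1.  -0.8]
 [-0.3 -0.2]
 [-0.1 -0.2]
 [-0.3  0.1]
 [-0.5 -0.7]
 [ 0.6 -2.8]
 [ 0.9  0.5]
 [ 0.3 -0.3]
 [ 0.2 -0. ]]
foot [ 566.03362415 -307.79289121  156.73381018] top [ 599.06990133 -311.60977262  152.48695174]
[ 530.18798251 -303.86709432   -6.79579172   24.59378649]
```

```bash
cat >> h.py <<'E'
def tool(yaw,a,kind,sgn=1):
    """tool z tilted a deg from straight down towards +x of the yawed frame; kind 'y'/'x': closing line along screen y or across its thickness"""
    M=R.from_euler('Z',yaw,degrees=True).as_matrix(); a=np.radians(a)
    z=M@[np.sin(a),0,-np.cos(a)]; yy=M[:,1]*sgn
    if kind=='y': return np.stack([np.cross(yy,z),yy,z],1)
    return np.stack([yy,np.cross(z,yy),z],1)
HUB=np.array([-22,0,60.])
def foot(p,q):  # foot centre at kickstand angle q
    v=R.from_euler('Y',-q).as_matrix()@np.array([-10,0,95.]); return pt(p,HUB+v)
E
python3 - <<'E'
from h import *
from rig import robot,vision
p=[530.5,-303.8,-6.7,24.7]
T=vision.calibration('top')
d=T['rotation']@np.array([(390-T['cx'])/T['fx'],-(241-T['cy'])/T['fy'],-1]); print('edge',T['position']-d*T['position'][2]/d[2])
ik=robot.inverse_kinematics
fm=lambda j:None if j is None else np.round(j).astype(int).tolist()
print(foot(p,0),foot(p,1.88),pt(p,[-109,0,22]))
for s in(1,-1):
  for q in (0,.5,1,1.5,1.88):
    print(s,q,[(a,fm(ik(foot(p,q),tool(p[2],a,'y',s)))) for a in(-20,0,20,40)])
  for t in(20,10,0,-8):
    pp=p[:3]+[t]; print(s,'top',t,fm(ik(pt(pp,[0,0,160]),tool(p[2],-t,'x',s))))
E
```

```text
edge [ 384.96850905 -322.03522509    0.        ]
[ 565.95334651 -307.96481102  156.69771632] [ 440.69135935 -293.24990943   67.83611401] [ 441.2791943  -293.31896417   68.04189339]
1 0 [(-20, [43, 44, -36, 82, 26, 83, 86]), (0, [48, 34, -36, 96, 23, 57, 88]), (20, [55, 28, -36, 110, 21, 29, 91]), (40, [82, 40, -67, 122, 93, 19, 32])]
1 0.5 [(-20, [45, 40, -36, 89, 25, 80, 86]), (0, [51, 30, -36, 102, 22, 54, 89]), (20, [59, 24, -38, 116, 18, 27, 95]), (40, [86, 35, -66, 127, 95, 13, 28])]
1 1 [(-20, [48, 38, -36, 96, 25, 75, 86]), (0, [54, 29, -36, 109, 22, 50, 90]), (20, [62, 23, -38, 121, 17, 23, 97]), (40, [90, 34, -65, 131, 113, 12, 12])]
1 1.5 [(-20, [48, 39, -35, 101, 26, 70, 85]), (0, [54, 30, -35, 113, 24, 44, 89]), (20, [62, 24, -36, 126, 22, 17, 94]), (40, [93, 41, -66, 135, 127, 17, 4])]
1 1.88 [(-20, [48, 41, -34, 102, 28, 66, 84]), (0, [53, 32, -33, 115, 27, 40, 86]), (20, [57, 27, -30, 128, 25, 11, 92]), (40, [93, 48, -67, 136, 131, 23, 5])]
1 top 20 [30, 42, -16, 80, 14, 79, 4]
1 top 10 [34, 35, -18, 91, 13, 66, 5]
1 top 0 [40, 28, -21, 102, 13, 52, 7]
1 top -8 [45, 24
[... 285 characters left out ...]
, 25, -61]), (40, [86, 35, -66, 127, 95, 13, -152])]
-1 1 [(-20, [23, 33, -1, 97, 6, 69, -78]), (0, [29, 24, -4, 110, 2, 46, -73]), (20, [38, 19, -10, 123, -13, 21, -56]), (40, [55, 20, -23, 133, 235, 13, 62])]
-1 1.5 [(-20, [24, 34, -1, 102, 7, 63, -78]), (0, [30, 25, -4, 115, 3, 40, -72]), (20, [40, 21, -10, 127, -18, 15, -49]), (40, [85, 34, -56, 135, 156, 12, 152])]
-1 1.88 [(-20, [24, 36, -1, 104, 7, 59, -78]), (0, [30, 28, -3, 117, 3, 35, -72]), (20, [41, 25, -10, 129, -24, 10, -42]), (40, [86, 40, -56, 136, 153, 18, 158])]
-1 top 20 [9, 43, 19, 82, -7, 77, -159]
-1 top 10 [10, 35, 17, 93, -7, 63, -158]
-1 top 0 [12, 27, 15, 104, -9, 50, -155]
-1 top -8 [15, 23, 14, 112, -13, 39, -150]
```

Run:
```python
from h import *
from rig import robot,vision
import cv2,pickle
p=[530.5,-303.8,-6.7,24.7]
Rt=tool(p[2],-15,'y',-1); f=foot(p,0)
C=[];I=[]
for off in ([-60,30,130],[0,0,90]):
    if not C: robot.movep(f+off,Rt)
    else: robot.servo_line(f-90*Rt[:,2],Rt,vel=100)
    robot.dwell(.3)
    C.append(vision.calibration('wrist')); I.append(vision.read_camera('wrist')[:,:,::-1])
pickle.dump((C,I),open('w.pkl','wb'))
for k in (0,1): cv2.imwrite(f'pics/w{k}.png',I[k])
L=[[-6,110,165],[-6,-110,165],[-6,110,0],[-6,-110,0],[-32,0,155],[-22,0,60]]
for c in C: print(c['position'].round(),proj(c,pt(p,L)).round())
s=robot.get_state();print(s['time'],s['wrist_force'],s['eef_pos'])
```

```text
[ 612. -291.  387.] [[174.  21.]
 [531.  21.]
 [238.  81.]
 [436.  81.]
 [350.  69.]
 [340.  85.]]
[ 695. -323.  344.] [[147. 178.]
 [486. 178.]
 [220. 169.]
 [413. 169.]
 [317. 215.]
 [317. 188.]]
3.7333 [-0.085296    0.52057399  0.16330775] [ 589.00767923 -310.67336235  243.94515167]
```

View pics/w0.png

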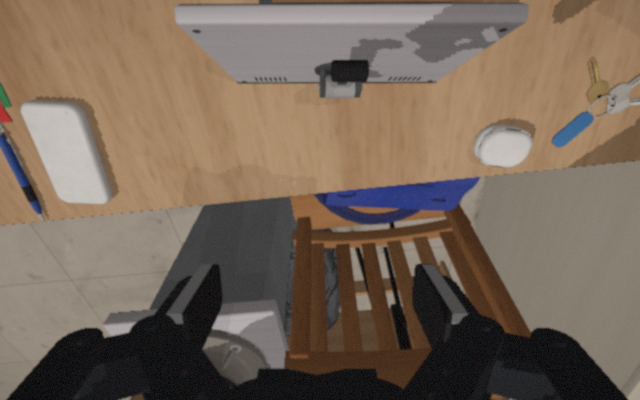

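View pics/w1.png

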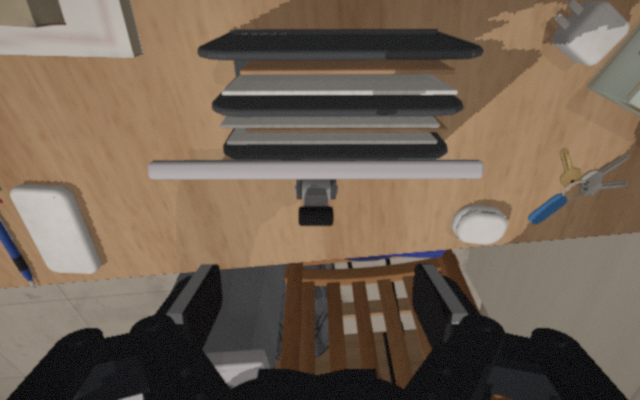

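Both wrist views agree with the model to about 1 px: the foot is at (350,70) against a predicted (350,69), and at (316,216) against (317,215). I'll grasp the foot and swing it open.

Run:
```python
from h import *
from rig import robot,vision,fingers
import cv2
p=[530.5,-303.8,-6.7,24.7]
Rt=tool(p[2],-15,'y',-1); f=foot(p,0)
print('guard',robot.servo_line(f,Rt,vel=80,guard=6))
fingers.close_gripper(20)
s=robot.get_state();print(s['time'],s['finger_gap'],s['gripper_force'],s['wrist_force'],s['eef_pos']-f)
if 19<s['finger_gap']<29:
    off=s['eef_pos']-f
    for i in range(1,10):
        u=i/9; q=1.84*u
        g=robot.servo_line(foot(p,q),tool(p[2],-15+25*u,'y',-1),vel=60)
        s=robot.get_state();print(round(q,2),s['wrist_force'].round(1),round(s['finger_gap'],1),round(s['time'],1))
cv2.imwrite('pics/s1.png',cv2.resize(vision.read_camera('side')[130:230,260:400,::-1],None,fx=5,fy=5,interpolation=2))
```

```text
guard False
5.5917 23.41324700992896 22.94954538345337 [-0.67193355  3.25410468  1.45138119] [0.19377003 0.48601738 0.19301679]
0.2 [2.3 1.3 0.2] 23.4 6.1
0.41 [1.3 2.4 5.3] 23.4 6.5
0.61 [-0.3  1.5  5.1] 23.8 7.0
0.82 [-2.3  1.6  5.6] 23.0 7.5
1.02 [-1.9  0.8  2.3] 23.4 8.0
1.23 [-1.7 -0.2  1.7] 23.5 8.4
1.43 [-1.3  1.2  0.1] 23.3 8.9
1.64 [-1.1 -0.5  0.3] 23.3 9.4
1.84 [-1.1 -0.1  0.4] 23.6 9.9
```

View pics/s1.png

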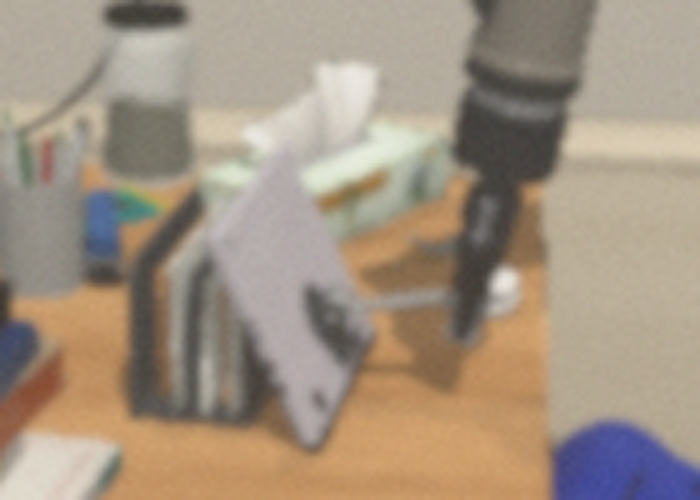

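The leg is swung out and horizontal, with its foot in the fingers at about (465,310), and the screen is still leaning on the rack. I'll release it, retreat and check from above the top edge.

Run:
```python
from h import *
from rig import robot,vision,fingers
import cv2
p=[530.5,-303.8,-6.7,24.7]
fingers.gripper_open(); robot.dwell(.3)
s=robot.get_state(); robot.servo_line(s['eef_pos']-170*s['tcp_rot'][:,2],vel=150)
Rt=tool(p[2],-18,'x',1); t=pt(p,[0,0,160])
robot.movep(t-100*Rt[:,2]+[-20,0,0],Rt); robot.dwell(.3)
c=vision.calibration('wrist'); im=vision.read_camera('wrist')[:,:,::-1]
cv2.imwrite('pics/w2.png',im)
L=[[-6,110,165],[-6,-110,165],[6,110,165],[6,-110,165],[-109,0,22]]
print(proj(c,pt(p,L)).round(1))
T=vision.calibration('top'); cv2.imwrite('pics/t2.png',vision.read_camera('top')[:,:,::-1]); 
s=robot.get_state();print(s['time'],s['wrist_force'],s['joints'])
```

```text
[[342.1  34.5]
 [335.8 345.3]
 [362.2  34.9]
 [350.8 344. ]
 [218.  172.1]]
13.6333 [0.29312609 0.39288106 0.67954531] [ 32.37885529  39.49798145 -20.80070754  72.90154849  15.31104381
  87.95083826   4.20789218]
```

View pics/w2.png

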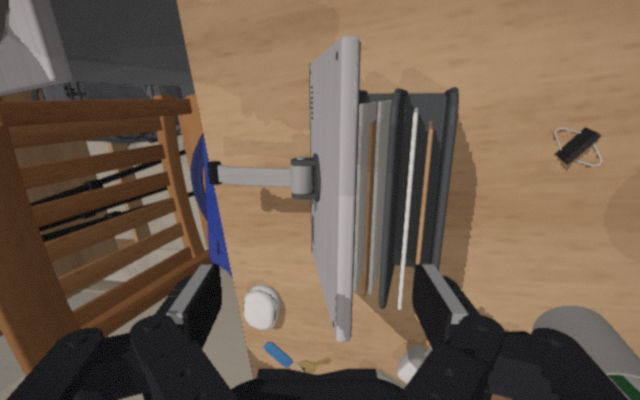

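The top edge runs from (350,38) to (344,341), as predicted, and the open foot is at (213,173), against a predicted (218,172). The fingers clear the rack, so I'll grasp the top edge.

Run:
```python
from h import *
from rig import robot,vision,fingers
import cv2
p=[530.5,-303.8,-6.7,24.7]
Rt=tool(p[2],-22,'x',1); t=pt(p,[-3,0,157])
robot.servo_line(t-70*Rt[:,2],Rt,vel=120)
print('guard',robot.servo_line(t,Rt,vel=80,guard=6))
s=robot.get_state();print(s['time'],s['wrist_force'].round(1),s['eef_pos']-t)
fingers.close_gripper(50); robot.dwell(.3)
s=robot.get_state();print(s['time'],s['finger_gap'],s['gripper_force'],s['wrist_force'].round(1),s['ft_torque'].round(2),s['eef_pos']-t)
cv2.imwrite('pics/s3.png',cv2.resize(vision.read_camera('side')[130:230,260:400,::-1],None,fx=5,fy=5,interpolation=2))
```

```text
guard False
15.0917 [ 0.3 -0.   0.6] [ 0.54281582 -0.0436385   0.51692292]
16.05 11.106415740219683 48.5849512409186 [-2.5  1.1  5.2] [0.25 1.05 0.07] [-0.725303    0.0976044   0.66374775]
```

View pics/s3.png

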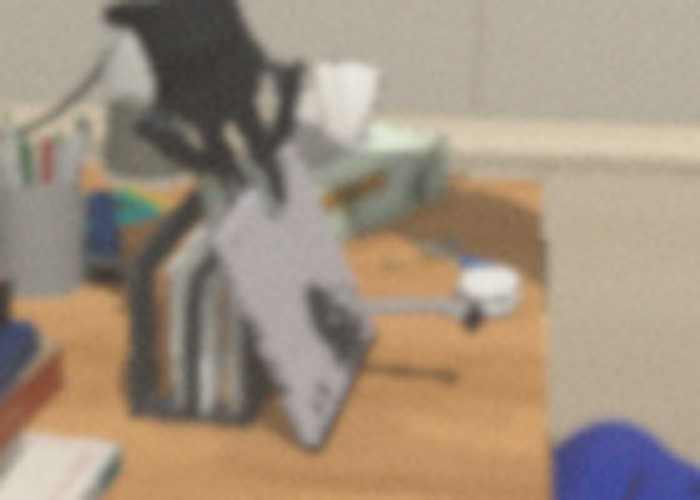

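The fingers hold the top edge at about (270,170), and the kickstand is open with its foot at (472,315). I'll lift slightly, rotate to −8° and lower it.

Run:
```python
from h import *
from rig import robot,vision,fingers
import cv2
s=robot.get_state(); yaw=-6.7
Z=lambda t: R.from_euler('ZY',[yaw,t],degrees=True).as_matrix()[:,2]
h=157.; o=s['eef_pos']-h*Z(22); print('origin',o)
o[2]=2.3
def go(t,lift,v=60,guard=None):
    return robot.servo_line(o+[0,0,lift]+h*Z(t),tool(yaw,-t,'x',1),vel=v,guard=guard)
go(22,8)
s=robot.get_state();print('lift',s['wrist_force'].round(1),s['finger_gap'],s['time'])
for t in (16,10,4,-2,-8): go(t,10)
robot.dwell(.3)
s=robot.get_state();print('up',s['wrist_force'].round(1),s['ft_torque'].round(2),s['time'])
cv2.imwrite('pics/s4.png',cv2.resize(vision.read_camera('side')[130:230,260:400,::-1],None,fx=5,fy=5,interpolation=2))
print(go(-8,-6,15,4)); robot.dwell(.3)
s=robot.get_state();print('down',s['wrist_force'].round(1),s['ft_torque'].round(2),s['eef_pos']-o-h*Z(-8),s['time'],s['finger_gap'])
cv2.imwrite('pics/s5.png',cv2.resize(vision.read_camera('side')[130:230,260:400,::-1],None,fx=5,fy=5,interpolation=2))
```

```text
origin [ 533.8064847  -304.17001988    1.47326187]
lift [ 0.7 -0.2 -8. ] 11.042776589468794 16.4083
up [-0.1 -0.2 -8.7] [ 0.05  0.47 -0.01] 18.8417
True
down [-1.2  0.8  7.7] [ 0.05  0.11 -0.01] [-0.2903027  -0.18301815  0.32294975] 19.875 11.012309828166726
```

View pics/s5.png

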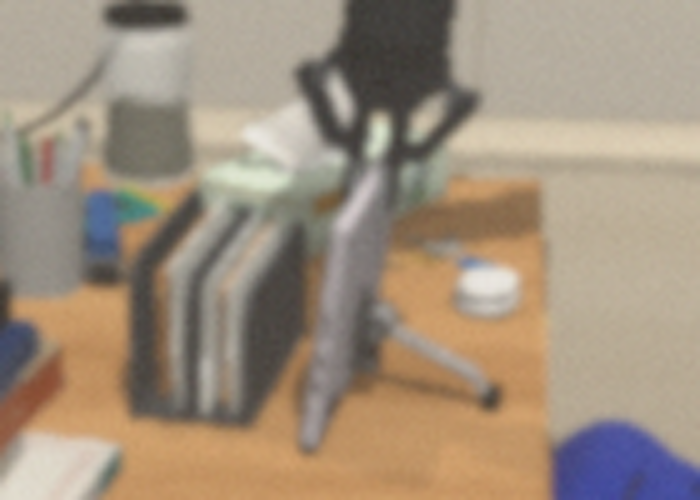

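The screen stands clear of the rack, leaning towards the robot, with its lower edge at (312,445) and the foot at (490,395). I'll check that the foot is really loaded by tilting slightly further.

Run:
```python
from h import *
from rig import robot,vision
s=robot.get_state(); yaw=-6.7; P=s['eef_pos']
Z=lambda t: R.from_euler('ZY',[yaw,t],degrees=True).as_matrix()[:,2]
o=P-157*Z(-8); print(o)
for t in (-8.7,-9.4,-10.1):
    robot.servo_line(o+157*Z(t),tool(yaw,-t,'x',1),vel=20); robot.dwell(.3)
    s=robot.get_state(); print(t,s['wrist_force'].round(1),s['ft_torque'].round(2),s['finger_gap'],s['eef_pos']-o-157*Z(t))
    if abs(s['wrist_force'][2])>20: break
S=vision.calibration('side'); T=vision.calibration('top')
for n,c in (('side',S),('top',T)):
    for t in(-6,-8,-9): print(n,t,proj(c,o*[1,1,0]+[0,0,1]+np.array([[-109,0,22],[-6,110,0]])@R.from_euler('ZY',[yaw,t],degrees=True).as_matrix().T).round(1).tolist())
```

```text
[ 533.50672782 -304.37497407    2.60914945]
-8.7 [ 1.2 -2.4 -2.1] [-0.3  -0.08 -0.09] 11.213707119814636 [ 0.22716913 -0.36808019  0.19941092]
-9.4 [ 1.8 -1.1 -1.6] [-0.3  -0.39  0.03] 10.949892124125165 [ 0.29866559 -0.10741449  0.18416597]
-10.1 [ 1.4 -1.9  2.3] [-0.28 -0.3  -0.08] 10.712795583345711 [ 0.20858615 -0.114345    0.24567422]
side -6 [[357.6, 208.0], [322.4, 220.8]]
side -8 [[357.7, 209.1], [322.3, 220.9]]
side -9 [[357.7, 209.6], [322.3, 220.9]]
top -6 [[380.6, 228.2], [348.9, 190.4]]
top -8 [[380.4, 228.4], [348.9, 190.4]]
top -9 [[380.3, 228.4], [348.9, 190.3]]
```

Run:
```python
from h import *
from rig import robot,vision
import cv2
yaw=-6.7; o=np.array([533.5,-304.4,2.6])
Z=lambda t: R.from_euler('ZY',[yaw,t],degrees=True).as_matrix()[:,2]
t=-8.7
robot.servo_line(o+157*Z(t),tool(yaw,-t,'x',1),vel=20); robot.dwell(.3)
s=robot.get_state(); print(s['wrist_force'].round(1),s['ft_torque'].round(2),s['eef_pos'][2])
print(robot.servo_line(o+157*Z(t)-[0,0,5],vel=8,guard=6)); robot.dwell(.5)
s=robot.get_state(); print(s['wrist_force'].round(1),s['ft_torque'].round(2),s['eef_pos'][2],s['finger_gap'],s['gripper_force'],s['time'])
a=cv2.resize(vision.read_camera('side')[160:225,300:380,::-1],None,fx=6,fy=6,interpolation=2)
b=cv2.resize(vision.read_camera('top')[140:240,330:440,::-1],None,fx=3.9,fy=3.9,interpolation=2)[:390]
cv2.imwrite('pics/f.png',np.hstack([a,b])[:,:800])
```

```text
[ 1.7 -1.   1.6] [-0.19 -0.45 -0.11] 157.9058302924505
True
[-1.9  1.4  4.2] [0.55 0.63 0.01] 157.96299687009812 10.805354791142756 51.67141914367676 22.9917
```

View pics/f.png

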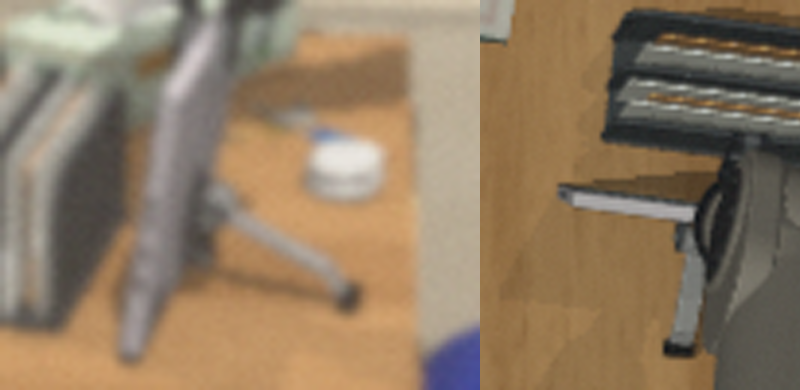

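In both views the screen stands clear of the rack. The foot is on the desk at side pixel (358,209), where the model puts it when it touches the desk. The grip is 52 N and the desk carries the weight, so I'm handing in.

```bash
python3 -c "
from rig import order
print(order.job_done())"
```

```text
the job is handed in; nothing more can be done
None
```

The kickstand is open and the screen stands on its lower edge and foot, clear of the rack. The gripper is still holding the top edge at about 52 N, and the job is handed in at about 23 s; the judge's verdict was not shown.

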